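# Read the oil level of the lab's vacuum pump

### The job

Check the oil of the bench vacuum pump: pick the wiped dipstick off the white drip tray by its black grip, slide it down the pump's slanted guide tube until its collar stops on the mouth, and draw it out again, without fingering the blade or shifting the labware that stands around. Then show it for reading: held level with the marked face up and the tip over the drip tray, clear above it; never point the tip upwards, or the oil runs along the blade. Finish while holding it there, steady in the gripper.

Things in the scene. Friction and masses are not known exactly. Their poses are not given: they have to be found in the camera images.
- dipstick: loose oil dipstick, about 100 g, lying level across the tray's two long rims (50 mm high), marked face up, grip overhanging on the robot's side, tip away from the robot. Steel blade 10 x 5 mm, round steel collar 26 mm across and 6 mm thick, then a black grip. Origin on the centre line in the collar's seating face (tip side); x to the tip (at +130 mm), y across the blade, z out of the marked face
- dipstick_tip (a point): pointed tip of the dipstick's blade, on its centre line, 130 mm from the collar's seating face; axes as the dipstick. The marks (a cross-hatched patch between two lines) are on the +z face, 88 to 116 mm from the collar
- dipstick_grip (a point): centre of the dipstick's black grip, 42 mm behind the collar's seating face (dipstick x = -42 mm), axes as the dipstick. The grip is 66 mm long (x), 14 mm wide (y) and 20 mm high (z): grasp it across y, from above or tilted
- guide_tube: steel guide tube fixed to the pump's front: bore 17 mm, outside 24 mm, mouth flange 32 mm across. Origin in the middle of the mouth, 155 mm above the bench; x runs down the bore into the pump, 45 degrees below level and away from the robot; y is level. The bore is clear beyond 140 mm deep; with the collar stopped on the mouth the dipstick's origin and x axis coincide with the tube's, at any roll
- pump: oil-lubricated bench vacuum pump, fixed, 310 x 135 mm: an aluminium oil case (110 x 120 mm, 150 mm high) in front, a grey finned motor behind, highest part 210 mm (black exhaust filter on the case). Origin on the bench under the middle of the oil case; x points to the motor, away from the robot; the guide tube's mouth is at x = -105 mm, z = 155 mm
- drip_tray: white plastic open tray, fixed, 100 mm along its x, 170 mm along its y, 50 mm high, walls 4 mm. Origin at the centre of its underside, z up; it stands to the left or to the right of the pump. At the end the dipstick's tip is to be above it
- tube_rack: bystander: white plastic test-tube rack with a few glass tubes, 200 x 90 mm, 145 mm high, loose; origin at the centre of its underside. It stands on the other side of the pump from the drip tray
- flask: bystander: empty conical glass flask, 84 mm in diameter, 116 mm high, loose; origin at the centre of its underside
- dropper: bystander: brown glass dropper bottle, 42 mm in diameter, 92 mm high, loose; origin at the centre of its underside
- petri_dish: bystander: closed clear petri dish, 96 mm in diameter, 15 mm high, loose, on the bench between the robot and the pump; origin at the centre of its underside
Things that resemble listed ones, but are neither listed nor needed, are in the scene too. What is shaped like the dipstick but blue or purple is not meant. Leave any pink look-alike of the drip_tray alone.

How it is judged:
By the outcome, as a careful person would: the job done as asked, in the order asked, and still so for the second after the job is handed in, while the arm keeps its last pose, push and grip.
It also fails if it takes over 54 s, if anything falls off the work surface, if the arm or the gripper's body presses on something with over 40 N, if the wrist force passes 120 N, or if a joint passes its speed limit or range.

### The arm

A 6-joint arm with a two-finger parallel gripper is mounted at the origin on the work surface. World frame = base frame: x ahead of the robot, y to its left, z up, the work surface at z = 0. Lengths are in m, angles in rad, forces in N, time in s.
With the tool pointing down it reaches from about 0.35 to 0.975 m from the base axis. Payload 4.9 kg.
Tool frame: the origin (TCP) lies at the very end of the fingers, on their centre line; the grasp point (between the pads) lies 19 mm behind it; y points along the fingers, z is the direction in which the jaws open and shut, and the axes are right-handed (so a half turn about y gives the same grasp; the last joint's range is limited). The gripper opens to 85 mm and grips with 20 to 120 N. Pads are 22 mm wide; open, the fingers measure 114 mm over their backs; the gripper's body (76 mm by 85 mm) begins 54 mm behind the grasp point. The pads swing forward as they close: fully open they stand 13 mm farther back than shut.
Start: joints at [1.06, 0.053, 1.613, -0, 1.476, -0.119], TCP at [0.239, 0.578, 0.231] pointing down, gripper open.
Joint ranges: [-3.01, 3.01], [-1.01, 2.22], [0.06, 2.58], [-1.02, 4.17], [0.09, 2.62], [-3.14, 3.14]. Speed limits (rad/s): [2.57, 2.57, 3.14, 3.14, 3.14, 3.14].

### API

Orientations are given as a rotation vector (axis times angle).
In Python, from station import ctrl gives the robot as it stands.
- The arm moves only by the tool arm_command, never from a script. Its argument "steps" is a list of rows, each a list of 3 entries, a list of its own where there are three numbers: the shift along the tool's x, y, z in m, then the turn, a rotation vector about the tool's x, y, z in degrees, then the opening, from 0 (shut) to 1 (fully open). In form: [[[dx, dy, dz], [ax, ay, az], gripper], ...]. A call has 1 to 5 rows; each row is the pose to reach, as a shift and turn from the pose measured when the call began, along the tool's axes at that moment; what a row does not reach only later rows make up. A row lasts 1/10 s, in which the tool goes at most 50 mm and 8.59 degrees, less where a joint would pass 70% of its speed; a pose out of reach is approached as far as the arm can. A call with a gripper value outside its range is refused whole. The fingers move at their own pace and stop on an object; "force" is the grip in N (left out, the last holds). Time passes only in rows, so rows that repeat a pose let the fingers close. It gives the time, the measured TCP pose, the force and the opening at its end, in the units of the state.
- ctrl.get_obs(): the state, without advancing time (a new reading comes with each control period).
- ctrl.get_image(name): name is "scene" or "top" or "wrist"; returns a dict with "img" (420x560x3 uint8, red, green, blue), "camera_matrix" (3x3 intrinsics, pixels), "world_from_camera" (4x4, takes a point from camera to world coordinates). Camera axes: x right, y up, looking along -z (the intrinsics and any distortion apply to the point x, -y, -z); pixel columns grow to the right and rows downward; lengths in m; the calibration is good to about 2 mm. A picture is of the moment at which its call begins. There is no depth.
- ctrl.finish_job(): hands the job in, once; it reports no verdict.
Trained networks look in a picture, given as the dict that the camera call returned (one of the last four; its "shot" number tells which), for a name from the list of things; names that differ only in an ending like _2 or _b are one class to them, and where a whole thing is asked for, a point or a joint stands for the part that bears it (a point fixed in the world has none). Each returns a list of dicts, best first, with "confidence" (0 to 1); they miss things now and then, are a little off and sometimes report something else, mostly with a low value. They report only what shows in the picture. A call takes as long as a camera call. They do not tell look-alikes from the thing itself.
- ctrl.boxes_of(picture, name): "position" ([row, column] in pixels, amid what is visible of it).
The state is a dict: "t": time; "q": joint angles; "dq": joint speeds; "effort": joint torques, N m; "tool_pos": TCP position; "tool_rot": TCP orientation; "contact_force": force on the tool from outside, world axes, zero at the start; "wrist_torque": the same for the moment, N m; "opening": finger opening in m.
Only numpy, scipy, OpenCV 4.12 (cv2) and the standard library are available. Lean on these libraries where they do the work, as an engineer would, in place of code of your own. Each camera call takes 0.05 s, during which the arm holds its last target.

## Working session

There is one attempt and no reset: what is moved stays moved. The work goes in short steps, Python scripts to look and compute and a tool call to move; the robot and the scene stay as the last step left them, time stands still between calls to the robot, and variables do not carry over. Pictures are saved under pics/ and viewed, and the job is handed in when it is done.

Besides the shell and the picture viewer there is one more tool, called after "Emit:" in YAML: its name, and indented under it one key for each argument. arm_command: Moves the arm, as the interface text tells. Its arguments: {"type":"object","properties":{"steps":{"type":"array"},"force":{"type":"number"}},"required":["steps"]}

```bash
ls; mkdir -p pics; python3 - <<'E'
from station import ctrl
import cv2,pickle
o=ctrl.get_obs();print(o)
for n in ["scene","top","wrist"]:
    p=ctrl.get_image(n)
    cv2.imwrite(f"pics/{n}0.png",p["img"][:,:,::-1]); pickle.dump(p,open(f"{n}0.pkl","wb"))
    print(n,p["camera_matrix"].tolist(),p["world_from_camera"].round(4).tolist(),[k for k in p])
    for k in ["dipstick","dipstick_tip","dipstick_grip","guide_tube","pump","drip_tray","tube_rack","flask","dropper","petri_dish"]:
        print(k,[(d["position"],round(d["confidence"],2)) for d in ctrl.boxes_of(p,k)])
E
```

```text
pics
{'t': 0.0, 'q': array([ 1.06000440e+00,  5.33646925e-02,  1.61431615e+00, -1.05976368e-05,
        1.47600849e+00, -1.18984069e-01]), 'dq': array([ 0.003141  , -0.00242612,  0.00102917, -0.00215993,  0.00021103,
        0.00013046]), 'effort': array([-2.07628385e-03, -3.93658769e+01, -3.70184040e+01, -1.53627734e-04,
        6.81177320e-03, -1.89747840e-05]), 'tool_pos': array([0.23834277, 0.57708226, 0.23004494]), 'tool_rot': array([-1.55085653,  0.30795732, -0.3069475 ]), 'contact_force': array([ 0.10240737, -0.05740673, -0.11760884]), 'wrist_torque': array([ 0.00279958,  0.01066053, -0.01197727]), 'opening': 0.08569005953108205}
scene [[420.9736940018673, 0.0, 274.08442386972314], [0.0, 420.9736940018673, 208.78854296667754], [0.0, 0.0, 1.0]] [[0.0516, -0.6508, 0.7575, 1.5054], [0.9987, 0.0308, -0.0416, -0.0424], [0.0037, 0.7586, 0.6515, 0.9063], [0.0, 0.0, 0.0, 1.0]] ['img', 'camera_matrix', 'world_from_camera', 'shot']
dipstick [([308.9, 366.5], 0.83), ([218.0, 374.8], 0.8), ([179.3, 335.0], 0.56)]
dipstick_tip [([308.9, 368.5], 0.83), ([214.4, 373.8], 0.8), ([181.9, 334.3]
[... 1025 characters left out ...]
5), ([211.9, 119.1], 0.56)]
tube_rack [([208.5, 381.1], 0.62)]
flask [([217.0, 175.0], 0.62), ([213.8, 117.9], 0.59)]
dropper [([219.1, 449.5], 0.58)]
petri_dish [([201.5, 180.8], 0.74), ([255.1, 269.2], 0.65), ([210.1, 173.9], 0.5)]
wrist [[298.97524037589966, 0.0, 284.9432409416162], [0.0, 298.97524037589966, 205.93619267305186], [0.0, 0.0, 1.0]] [[0.3825, -0.8914, -0.2433, 0.1774], [0.924, 0.3691, 0.1002, 0.6043], [0.0004, -0.2631, 0.9648, 0.3734], [0.0, 0.0, 0.0, 1.0]] ['img', 'camera_matrix', 'world_from_camera', 'shot']
dipstick [([316.1, 30.1], 0.58)]
dipstick_tip []
dipstick_grip [([313.4, 29.8], 0.48)]
guide_tube []
pump []
drip_tray []
tube_rack []
flask []
dropper []
petri_dish []
```

View pics/scene0.png

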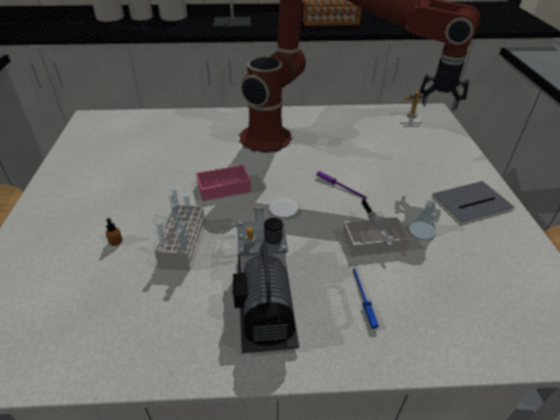

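View pics/top0.png

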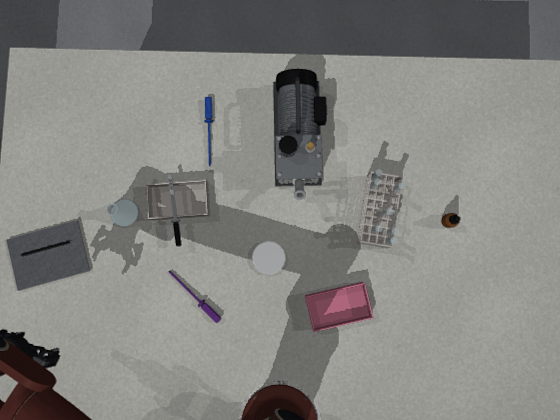

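View pics/wrist0.png

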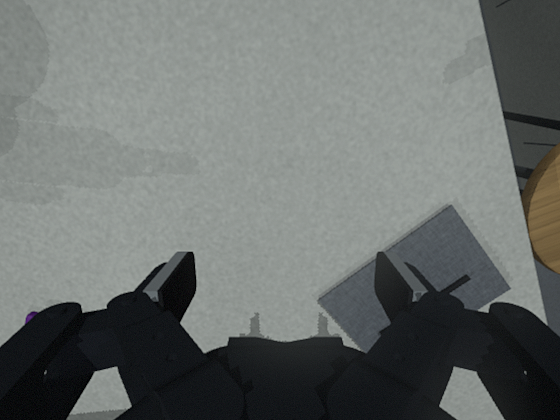

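```bash
python3 - <<'E'
import cv2
t=cv2.imread("pics/top0.png"); s=cv2.imread("pics/scene0.png")
cv2.imwrite("pics/top0c.png",cv2.resize(t[90:330,90:390],None,fx=2.6,fy=2.5,interpolation=cv2.INTER_CUBIC))
cv2.imwrite("pics/scene0c.png",cv2.resize(s[150:340,220:450],None,fx=3.4,fy=3.15,interpolation=cv2.INTER_CUBIC))
E
```

```text
(no output)
```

View pics/top0c.png

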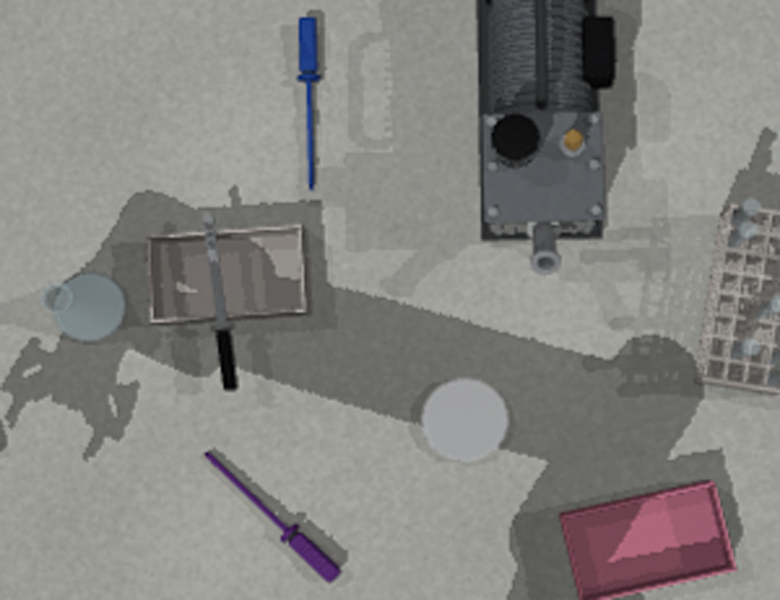

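View pics/scene0c.png

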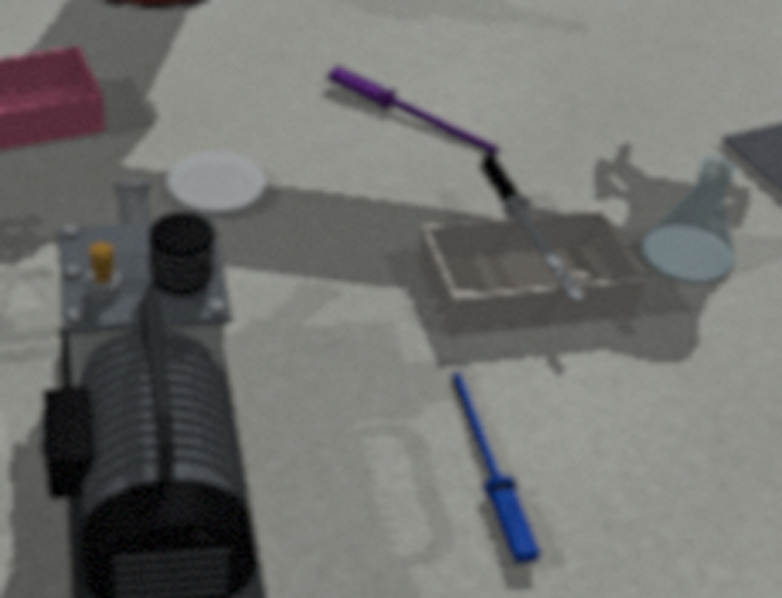

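The real dipstick is the black-gripped one lying on the white tray, at about (175,210) in the top view. The blue one at (209,130) and the purple one at (195,296) are decoys, and the pink tray at (340,305) is the tray look-alike. The enlarged crop confirms this. The tube mouth is at about (299.6,195).

```bash
cat > h.py <<'E'
import numpy as np, pickle, cv2
from scipy.spatial.transform import Rotation as R
def ray(p,uv):
    K=np.array(p["camera_matrix"]);T=np.array(p["world_from_camera"])
    d=np.linalg.inv(K)@np.array([uv[0],uv[1],1.]); d=np.array([d[0],-d[1],-d[2]])
    return T[:3,3],T[:3,:3]@d
def onz(p,uv,z):
    o,d=ray(p,uv); return o+d*(z-o[2])/d[2]
def proj(p,X):
    K=np.array(p["camera_matrix"]);T=np.array(p["world_from_camera"])
    X=np.atleast_2d(X); c=(X-T[:3,3])@T[:3,:3]; c=np.c_[c[:,0],-c[:,1],-c[:,2]]
    u=c@K.T; return u[:,:2]/u[:,2:]
def tri(obs):
    A=np.zeros((3,3));b=np.zeros(3)
    for p,uv in obs:
        o,d=ray(p,uv);d=d/np.linalg.norm(d);M=np.eye(3)-np.outer(d,d);A+=M;b+=M@o
    return np.linalg.solve(A,b)
def ld(n): return pickle.load(open(n+".pkl","rb"))
E
python3 - <<'E'
from h import *
t=ld("top0");s=ld("scene0")
c=lambda x,y:(90+x/2.6,90+y/2.5)
for n,uv,z in [("gripend",c(230,388),.0525),("collar",c(222,325),.0525),("tip",c(208,213),.0525),("mouth",c(545,262),.155),
 ("trayFL",c(153,322),.05),("trayFR",c(308,312),.05),("trayBL",c(150,240),.05),("trayBR",c(303,228),.05),("caseFL",c(483,222),.15),("caseFR",c(604,222),.15),("petri",c(465,420),.015),("flask",c(95,307),.0)]:
    print(n,onz(t,uv,z).round(4))
sc=lambda x,y:(220+x/3.4,150+y/3.15)
for n,a,b,z in [("mouth",c(545,262),sc(133,186),.155),("tip",c(208,213),sc(575,295),.0525),("gripend",c(230,388),sc(488,157),.0525)]:
    X=tri([(t,a),(s,b)]);print(n,X.round(4),onz(s,b,z).round(4))
print(R.from_rotvec([-1.55085653,  0.30795732, -0.3069475 ]).as_matrix().round(3))
# segment grip
im=t["img"];
g=im.astype(int).sum(2)<60
sub=np.zeros_like(g);sub[215:250,165:190]=g[215:250,165:190]
ys,xs=np.nonzero(sub);print(len(xs),xs.mean(),ys.mean(),ys.min(),ys.max()); 
P=np.c_[xs,ys];u,sv,v=np.linalg.svd(P-P.mean(0));print(v[0]);
E
```

```text
gripend [0.4861 0.2898 0.0525]
collar [0.5565 0.3019 0.0525]
tip [0.6835 0.3235 0.0525]
mouth [ 0.6245 -0.0434  0.155 ]
trayFL [0.558  0.3776 0.05  ]
trayFR [0.5739 0.2098 0.05  ]
trayBL [0.6512 0.3859 0.05  ]
trayBR [0.6695 0.2193 0.05  ]
caseFL [0.6661 0.0206 0.15  ]
caseFR [ 0.6694 -0.1024  0.15  ]
petri [0.4577 0.0369 0.015 ]
flask [0.5773 0.457  0.    ]
mouth [ 0.6252 -0.0395  0.1502] [ 0.631  -0.0355  0.155 ]
tip [0.6836 0.3259 0.056 ] [0.68   0.3309 0.0525]
gripend [0.4867 0.2937 0.0559] [0.4823 0.2998 0.0525]
[[ 0.924 -0.001  0.382]
 [-0.382 -0.002  0.924]
 [-0.    -1.    -0.002]]
95 176.57894736842104 233.57894736842104 223 244
[0.12596627 0.99203453]
```

```bash
cat >> h.py <<'E'
def frame(heading,pitch,th):
    """dipstick axis heading (deg), pitch below level, tool tilt th relative to dipstick. returns tool R, dipstick R"""
    h=np.radians(heading);p=np.radians(pitch)
    D=R.from_euler('z',h)*R.from_euler('y',p)     # dipstick R: x down by pitch
    base=R.from_matrix(np.array([[1,0,0],[0,0,1],[0,-1,0]]).T@np.eye(3)) if 0 else None
    # tool in dipstick frame at th=0: x=x, y=-z, z=y
    B=R.from_matrix(np.array([[1,0,0],[0,0,-1],[0,1,0]]).T)
    B=R.from_matrix(np.c_[[1,0,0],[0,0,-1],[0,1,0]])
    return D*B*R.from_rotvec([0,0,-np.radians(th)]), D
def delta(o,pos,rot):
    r=R.from_rotvec(o["tool_rot"])
    d=r.inv().apply(np.array(pos)-o["tool_pos"]); w=(r.inv()*rot).as_rotvec(degrees=True)
    print("shift",d.round(4).tolist(),"turn",w.round(2).tolist(),"dist",np.linalg.norm(d).round(3),"ang",np.linalg.norm(w).round(1))
E
python3 - <<'E'
from h import *
from station import ctrl
o=ctrl.get_obs()
T,D=frame(9.7,0,40)
print(T.as_matrix().round(2))
G=np.array([.516,.295,.0525]);y=T.as_matrix()[:,1]
pos=G+.019*y-.10*y+[0,0,.03]
print(pos)
delta(o,pos,T)
E
```

```text
[[ 0.76  0.63 -0.17]
 [ 0.13  0.11  0.99]
 [ 0.64 -0.77  0.  ]]
[0.46467856 0.28622747 0.1445496 ]
shift [0.3202, 0.0867, -0.183] turn [11.22, -30.82, -38.93] dist 0.379 ang 50.9
```

Emit:
arm_command:
  steps:
    - [[0.05, 0.0, -0.028], [1.8, -5.0, -6.2], 0.55]
    - [[0.095, 0.0, -0.055], [3.5, -9.5, -12], 0.55]
    - [[0.14, 0.01, -0.08], [5, -14, -17.5], 0.55]
    - [[0.185, 0.02, -0.105], [6.6, -18, -23], 0.55]
    - [[0.225, 0.035, -0.13], [8, -22, -28], 0.55]

```text
t: 2.15
tool_pos: [0.3902, 0.3817, 0.2014]
tool_rot: [-1.491, -0.4, -0.393]
contact_force: [0.5, 0.4, -0.1]
opening: 0.0471
```

```bash
python3 - <<'E'
from h import *
from station import ctrl
o=ctrl.get_obs();print(o['t'],o['q'].round(2),o['tool_pos'])
T,D=frame(9.7,0,40)
G=np.array([.516,.295,.0525]);y=T.as_matrix()[:,1]
delta(o,G+.019*y-.10*y+[0,0,.03],T)
E
```

```text
2.15 [ 0.8  -0.34  2.08 -0.38  1.04 -0.64] [0.39022106 0.38173961 0.20140315]
shift [0.0379, 0.0818, -0.0988] turn [3.11, -8.59, -10.6] dist 0.134 ang 14.0
```

Emit:
arm_command:
  steps:
    - [[0.012, 0.022, -0.03], [1, -3, -3.5], 0.55]
    - [[0.022, 0.045, -0.058], [2, -5.5, -7], 0.55]
    - [[0.038, 0.082, -0.099], [3.1, -8.6, -10.6], 0.55]
    - [[0.038, 0.082, -0.099], [3.1, -8.6, -10.6], 0.55]
    - [[0.038, 0.082, -0.099], [3.1, -8.6, -10.6], 0.55]

```text
t: 2.65
tool_pos: [0.4648, 0.2844, 0.1431]
tool_rot: [-1.441, -0.663, -0.415]
contact_force: [-0.4, -0.1, 0.2]
opening: 0.0467
```

```bash
python3 - <<'E'
from h import *
from station import ctrl
o=ctrl.get_obs();print(o['t'],o['q'].round(2),o['tool_pos'])
p=ctrl.get_image("wrist");pickle.dump(p,open("wrist1.pkl","wb"))
im=p["img"][:,:,::-1].copy()
T,D=frame(9.7,0,40)
G=np.array([.516,.295,.0525])
pts=np.array([G+D.apply([a,0,0]) for a in (-33,)]) if 0 else np.array([G+D.apply([a,0,0]) for a in (-.033,.033,.042,.172)])
q=proj(p,pts);print(q.round(1))
for u in q: cv2.drawMarker(im,tuple(int(v) for v in u),(0,0,255),0,8,1)
cv2.imwrite("pics/wrist1.png",cv2.resize(im,None,fx=1.4,fy=1.4))
E
```

```text
2.65 [ 0.53 -0.43  2.3  -0.39  0.65 -0.97] [0.46478208 0.28442609 0.14308468]
[[285.9 156.6]
 [286.  207.1]
 [286.  212.5]
 [286.1 267.7]]
```

View pics/wrist1.png

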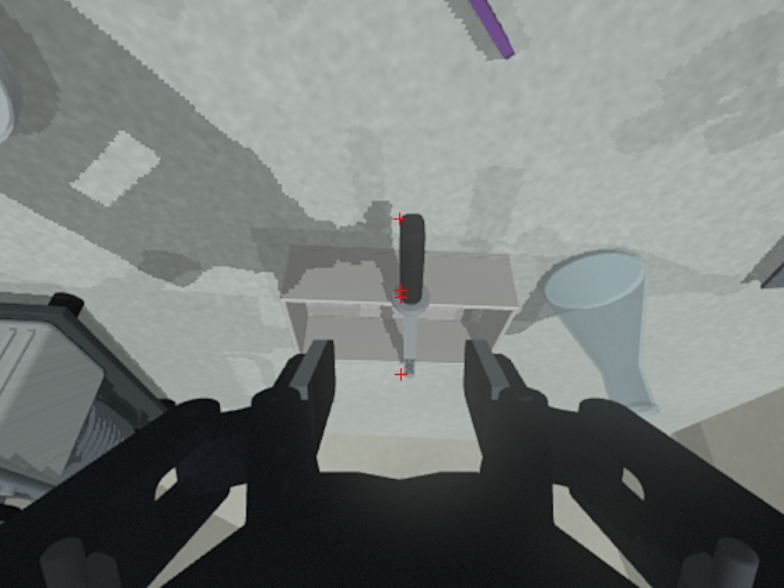

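```bash
python3 - <<'E'
from h import *
p=ld("wrist1");t=ld("top0");s=ld("scene0")
W=lambda x,y:(x/1.4,y/1.4)
c=lambda x,y:(90+x/2.6,90+y/2.5)
sc=lambda x,y:(220+x/3.4,150+y/3.15)
for n,uv,z in [("gripendtop",W(413,214),.0625),("collar",W(411,292),.0525),("tip",W(409,376),.0525),("rimL",W(519,305),.05),("rimR",W(281,298),.05)]: print(n,onz(p,uv,z).round(4))
print(tri([(p,W(409,376)),(t,c(208,213)),(s,sc(575,295))]),tri([(p,W(413,217)),(t,c(230,388)),(s,sc(488,157))]))
o=p["world_from_camera"];print(o[:3,3])
E
```

```text
gripendtop [0.4687 0.2932 0.0625]
collar [0.5497 0.3079 0.0525]
tip [0.6871 0.3322 0.0525]
rimL [0.5566 0.3869 0.05  ]
rimR [0.5753 0.2216 0.05  ]
[0.68272722 0.3281028  0.05442309] [0.4842396  0.29525912 0.05153615]
[0.32451001 0.26229949 0.20947521]
```

```bash
python3 - <<'E'
from h import *
from station import ctrl
o=ctrl.get_obs()
T,D=frame(9.9,0,40)
G=np.array([.515,.3005,.0525]);y=T.as_matrix()[:,1]
delta(o,G+.019*y-.05*y+[0,0,.0],T)
delta(o,G+.019*y,T)
E
```

```text
shift [-0.0202, 0.0729, 0.0058] turn [0.16, -0.24, 0.03] dist 0.076 ang 0.3
shift [-0.0202, 0.1229, 0.0059] turn [0.16, -0.24, 0.03] dist 0.125 ang 0.3
```

Emit:
arm_command:
  steps:
    - [[-0.012, 0.025, 0.006], [0.2, -0.2, 0], 0.55]
    - [[-0.02, 0.05, 0.006], [0.2, -0.2, 0], 0.55]
    - [[-0.02, 0.073, 0.006], [0.2, -0.2, 0], 0.55]
    - [[-0.02, 0.085, 0.006], [0.2, -0.2, 0], 0.55]
    - [[-0.02, 0.085, 0.006], [0.2, -0.2, 0], 0.55]

```text
t: 3.2
tool_pos: [0.5037, 0.3006, 0.0675]
tool_rot: [-1.436, -0.67, -0.411]
contact_force: [-0.5, 0.4, -0.9]
opening: 0.0469
```

```bash
python3 - <<'E'
from h import *
from station import ctrl
o=ctrl.get_obs();print(o['t'],o['q'].round(2),o['tool_pos'])
p=ctrl.get_image("wrist");pickle.dump(p,open("wrist2.pkl","wb"))
im=p["img"][:,:,::-1].copy()
T,D=frame(9.9,0,40)
G=np.array([.515,.3005,.0525])
q=proj(p,np.array([G+D.apply([a,0,0]) for a in (-.033,.033,.042,.172)]));print(q.round(1))
for u in q: cv2.drawMarker(im,tuple(int(v) for v in u),(0,0,255),0,8,1)
cv2.imwrite("pics/wrist2.png",cv2.resize(im,None,fx=1.4,fy=1.4))
y=T.as_matrix()[:,1]
delta(o,G+.019*y,T)
E
```

```text
3.2 [ 0.51 -0.17  2.24 -0.51  0.45 -0.84] [0.50369434 0.30056749 0.06749574]
[[278.3 209.9]
 [280.  265.2]
 [280.2 270.5]
 [281.7 319.1]]
shift [-0.0011, 0.0376, -0.0021] turn [-0.12, 0.03, 0.02] dist 0.038 ang 0.1
```

View pics/wrist2.png

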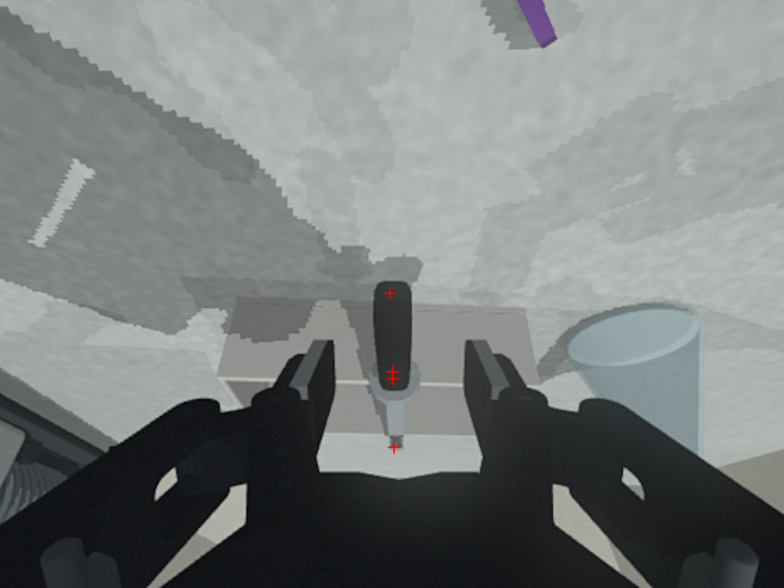

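Emit:
arm_command:
  steps:
    - [[-0.001, 0.015, -0.002], [0, 0, 0], 0.55]
    - [[-0.001, 0.03, -0.002], [0, 0, 0], 0.55]
    - [[-0.001, 0.0375, -0.002], [0, 0, 0], 0.55]
    - [[-0.001, 0.0375, -0.002], [0, 0, 0], 0.55]
    - [[-0.001, 0.0375, -0.002], [0, 0, 0], 0.3]
  force: 70

```text
t: 3.75
tool_pos: [0.5271, 0.3033, 0.0399]
tool_rot: [-1.434, -0.672, -0.412]
contact_force: [0.7, 0.3, 1.1]
opening: 0.034
```

Emit:
arm_command:
  steps:
    - [[0, 0, 0], [0, 0, 0], 0.1]
    - [[0, 0, 0], [0, 0, 0], 0.0]
    - [[0, 0, 0], [0, 0, 0], 0.0]
    - [[0, 0, 0], [0, 0, 0], 0.0]
    - [[0, 0, 0], [0, 0, 0], 0.0]

```text
t: 4.25
tool_pos: [0.5276, 0.3037, 0.0408]
tool_rot: [-1.433, -0.673, -0.413]
contact_force: [-4.4, -0.2, 5.9]
opening: 0.0128
```

```bash
python3 - <<'E'
from h import *
from station import ctrl
o=ctrl.get_obs();print(o['t'],o['q'].round(2),o['tool_pos'],o['opening'])
p=ctrl.get_image("wrist");pickle.dump(p,open("wrist3.pkl","wb"))
im=p["img"][:,:,::-1].copy()
cv2.imwrite("pics/wrist3.png",cv2.resize(im,None,fx=1.4,fy=1.4))
E
```

```text
4.25 [ 0.49 -0.06  2.2  -0.57  0.38 -0.79] [0.5275764  0.30372252 0.04081906] 0.012768157544970293
```

View pics/wrist3.png

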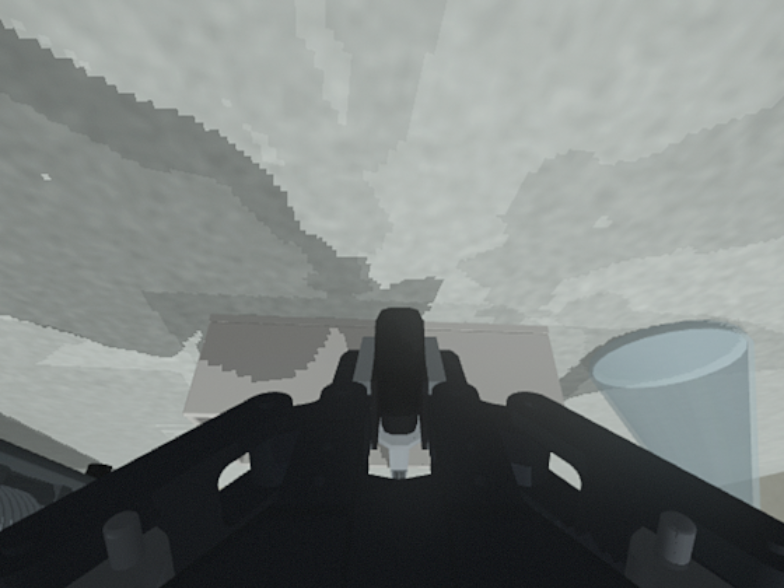

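Emit:
arm_command:
  steps:
    - [[0.006, -0.008, 0], [0, 0, 0], 0.0]
    - [[0.02, -0.024, 0], [0, 0, 0.5], 0.0]
    - [[0.038, -0.046, 0], [0, 0, 2], 0.0]
    - [[0.055, -0.065, 0], [0, 0, 4], 0.0]
    - [[0.064, -0.077, 0], [0, 0, 5], 0.0]
  force: 90

```text
t: 4.8
tool_pos: [0.5274, 0.3034, 0.1431]
tool_rot: [-1.456, -0.608, -0.346]
contact_force: [0.8, -0.4, -0.2]
opening: 0.0128
```

```bash
python3 - <<'E'
from h import *
from station import ctrl
o=ctrl.get_obs();print(o['t'],o['q'].round(2),o['tool_pos'],o['opening'],o['contact_force'])
for n in ["scene","top"]:
    p=ctrl.get_image(n);pickle.dump(p,open(n+"4.pkl","wb"))
    cv2.imwrite(f"pics/{n}4.png",p["img"][:,:,::-1])
E
```

```text
4.8 [ 0.48 -0.23  2.12 -0.27  0.68 -1.1 ] [0.52742898 0.30343665 0.14312659] 0.01281666739296227 [ 0.75106395 -0.39958445 -0.18964588]
```

View pics/scene4.png

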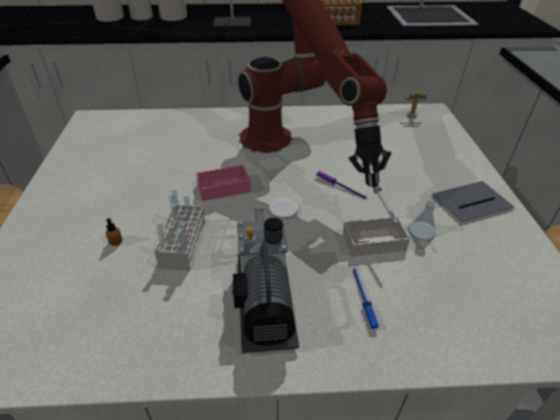

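View pics/top4.png

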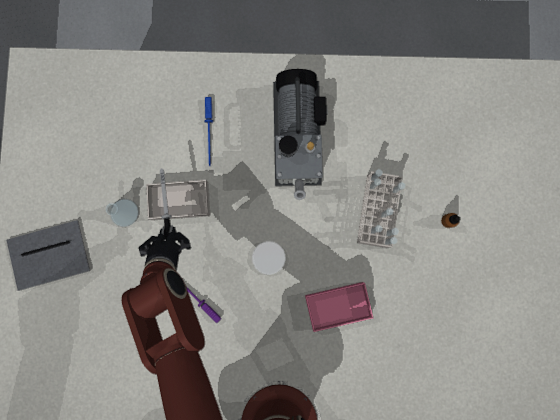

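```bash
python3 - <<'E'
from h import *
t=ld("top0");s=ld("scene0")
a=cv2.resize(t["img"][60:210,255:345,::-1],None,fx=4,fy=4,interpolation=cv2.INTER_CUBIC)
b=cv2.resize(s["img"][190:265,220:300,::-1],None,fx=5,fy=5,interpolation=cv2.INTER_CUBIC)
H=600;b2=np.zeros((H,400,3),np.uint8);b2[:375]=b
cv2.imwrite("pics/pump0.png",np.hstack([a,b2]))
E
```

```text
(no output)
```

View pics/pump0.png

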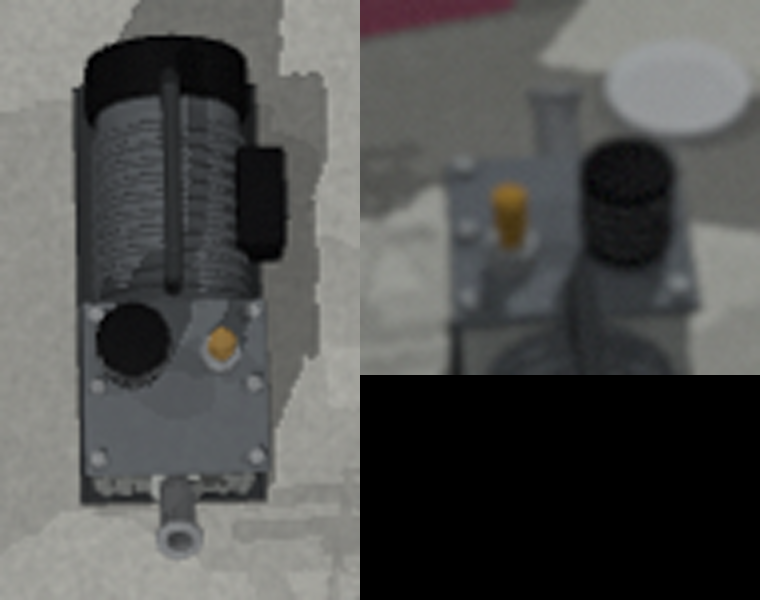

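```bash
cat >> h.py <<'E'
def cr(x,y,x0,y0,f): return (x0+(x+.5)/f-.5, y0+(y+.5)/f-.5)
E
python3 - <<'E'
from h import *
t=ld("top0");s=ld("scene0")
P={}
for n,x,y,z in [("FL",85,474,.15),("FR",270,470,.15),("BL",84,303,.15),("BR",268,300,.15),("mouth",180,537,.155)]:
    P[n]=onz(t,cr(x,y,255,60,4),z); print(n,P[n].round(4))
ang=lambda v: np.degrees(np.arctan2(v[1],v[0]))
print(ang(P["BL"]-P["FL"]),ang(P["BR"]-P["FR"]),ang(P["FL"]-P["FR"])-90,ang(P["BL"]-P["BR"])-90)
c=sum(P[k] for k in ["FL","FR","BL","BR"])/4;print(c)
print(ang(c-P["mouth"]),np.linalg.norm((c-P["mouth"])[:2]))
ms=cr(195,95,220,190,5)
print(onz(s,ms,.155),tri([(t,cr(180,537,255,60,4)),(s,ms)]))
E
```

```text
FL [0.6679 0.0204 0.15  ]
FR [ 0.6739 -0.1018  0.15  ]
BL [0.7832 0.0244 0.15  ]
BR [ 0.7885 -0.0982  0.15  ]
mouth [ 0.627  -0.0433  0.155 ]
2.0146978461043825 1.8232207648983276 2.797062588015919 2.462395071065245
[ 0.72835374 -0.03879919  0.15      ]
2.5687227362060248 0.1014649928525554
[ 0.62901727 -0.03687337  0.155     ] [ 0.62723623 -0.04011956  0.15360112]
```

```bash
cat >> h.py <<'E'
Tp=np.array([.5276,.3037,.0408]); Rp=R.from_rotvec([-1.433,-.673,-.413])
_m=Rp.as_matrix(); _h=np.degrees(np.arctan2(-_m[0,2],_m[1,2]))
_D=R.from_euler('z',_h,degrees=True)
_O=Tp+_D.apply([(.5555-.5276)/np.cos(np.radians(_h)),0,0]); _O[2]=.0525
o_t=Rp.inv().apply(_O-Tp)      # dipstick origin in tool
d_t=Rp.inv()*_D                # dipstick orientation in tool
def dip(o):
    r=R.from_rotvec(o["tool_rot"]); return o["tool_pos"]+r.apply(o_t), r*d_t
def tool_for(O,D):
    r=D*d_t.inv(); return O-r.apply(o_t), r
M0=np.array([.626,-.041,.155])
def tube(h=2.3): return R.from_euler('z',h,degrees=True)*R.from_euler('y',45,degrees=True)
E
python3 - <<'E'
from h import *
from station import ctrl
print(_h if 0 else "", o_t, d_t.as_rotvec(degrees=True))
o=ctrl.get_obs()
O,D=dip(o);print(O,D.apply([.13,0,0])+O,D.as_euler('zyx',degrees=True))
for lab,O,D in [("A",np.array([.50,.27,.25]),R.from_euler('zyx',[6,25,0],degrees=True)),("B",M0+tube().apply([-.19,0,0]),tube())]:
    pos,r=tool_for(O,D);print(lab,pos,O+D.apply([.13,0,0]));delta(o,pos,r)
E
```

```text
[2.91891565e-02 9.37365916e-03 3.00775822e-05] [85.80656568 31.43363646 31.5145481 ]
[0.5572334  0.30893232 0.15359729] [0.68480461 0.33151914 0.14285375] [10.06663081  4.6838846  -0.73695619]
A [0.46951405 0.26703798 0.25130631] [0.61717458 0.2835887  0.1953606 ]
shift [0.0097, -0.1247, -0.0256] turn [0.2, 5.26, 20.01] dist 0.128 ang 20.7
B [ 0.46347035 -0.04752787  0.30111439] [ 0.58360777 -0.04270265  0.19742641]
shift [-0.01, -0.2015, -0.3341] turn [-2.25, 7.67, 40.17] dist 0.39 ang 41.0
```

Emit:
arm_command:
  steps:
    - [[0.002, -0.035, -0.005], [0, 1.2, 4.5], 0.0]
    - [[0.004, -0.07, -0.01], [0, 2.5, 9.5], 0.0]
    - [[0.007, -0.1, -0.018], [0, 4, 14.5], 0.0]
    - [[0.01, -0.125, -0.026], [0.2, 5.3, 20], 0.0]
    - [[0.01, -0.14, -0.065], [0, 5.5, 22], 0.0]

```text
t: 5.4
tool_pos: [0.4678, 0.2276, 0.2648]
tool_rot: [-1.508, -0.245, -0.113]
contact_force: [1.2, -1.0, -1.0]
opening: 0.0124
```

```bash
python3 - <<'E'
from h import *
from station import ctrl
o=ctrl.get_obs()
O,D=dip(o);print(o['q'].round(2),O,D.apply([.13,0,0])+O,D.as_euler('zyx',degrees=True))
pos,r=tool_for(M0+tube().apply([-.19,0,0]),tube());delta(o,pos,r)
E
```

```text
[ 0.31 -0.38  1.96 -0.01  1.33 -1.34] [0.49826841 0.23050949 0.26236182] [0.61342586 0.24359961 0.20347709] [ 5.89804899 27.05872514 -0.26140123]
shift [-0.0173, -0.0539, -0.2717] turn [-2.67, 2.81, 17.96] dist 0.278 ang 18.4
```

Emit:
arm_command:
  steps:
    - [[-0.003, -0.012, -0.045], [-0.5, 0.5, 3.5], 0.0]
    - [[-0.006, -0.022, -0.09], [-1, 1, 7], 0.0]
    - [[-0.01, -0.032, -0.135], [-1.5, 1.5, 10.5], 0.0]
    - [[-0.013, -0.042, -0.18], [-2, 2, 14], 0.0]
    - [[-0.015, -0.05, -0.225], [-2.5, 2.5, 17], 0.0]

```text
t: 5.9
tool_pos: [0.4615, -0.0027, 0.298]
tool_rot: [-1.567, 0.023, 0.089]
contact_force: [1.4, 0.7, -1.5]
opening: 0.0127
```

```bash
python3 - <<'E'
from h import *
from station import ctrl
o=ctrl.get_obs()
O,D=dip(o);print(o['q'].round(2),O,D.apply([.13,0,0])+O,D.as_euler('zyx',degrees=True))
pos,r=tool_for(M0+tube().apply([-.19,0,0]),tube());delta(o,pos,r)
E
```

```text
[-0.16 -0.33  1.85 -0.01  1.69 -1.78] [ 0.48990755 -0.00138659  0.28659857] [0.58279629 0.00294357 0.19575292] [ 3.50949871 44.28535306 -2.2907351 ]
shift [-0.0001, -0.0033, -0.0449] turn [-0.15, 0.22, 0.67] dist 0.045 ang 0.7
```

Emit:
arm_command:
  steps:
    - [[0, -0.002, -0.02], [-0.1, 0.1, 0.4], 0.0]
    - [[0, -0.003, -0.038], [-0.1, 0.2, 0.7], 0.0]
    - [[0, -0.003, -0.045], [-0.15, 0.2, 0.7], 0.0]
    - [[0, -0.003, -0.045], [-0.15, 0.2, 0.7], 0.0]

```text
t: 6.3
tool_pos: [0.4631, -0.048, 0.2989]
tool_rot: [-1.569, 0.039, 0.097]
contact_force: [0.1, 0.5, -1.4]
opening: 0.0126
```

```bash
cat > look.py <<'E'
import sys
from h import *
from station import ctrl
tag=sys.argv[1]
o=ctrl.get_obs()
O,D=dip(o);print(o['t'],o['q'].round(2),"O",O.round(4),"tip",(D.apply([.13,0,0])+O).round(4),D.as_euler('zyx',degrees=True).round(2),o['contact_force'].round(1))
for n in sys.argv[2:]:
    p=ctrl.get_image(n);pickle.dump(p,open(n+tag+".pkl","wb"))
    cv2.imwrite(f"pics/{n}{tag}.png",p["img"][:,:,::-1])
    tip=O+D.apply([.13,0,0]); Tb=tube()
    print(n,"tip/coll/mouth px",proj(p,[tip,O,M0,M0+Tb.apply([0,.016,0]),M0-Tb.apply([0,.016,0])]).round(1).tolist())
E
python3 look.py 5 scene top wrist
python3 - <<'E'
from h import *
a=cv2.resize(ld("top5")["img"][150:250,250:350,::-1],None,fx=4,fy=4,interpolation=cv2.INTER_CUBIC)
b=cv2.resize(ld("scene5")["img"][130:230,220:320,::-1],None,fx=4,fy=4,interpolation=cv2.INTER_CUBIC)
cv2.imwrite("pics/pre5.png",np.hstack([a,b]))
E
```

```text
6.3 [-0.25 -0.31  1.83 -0.02  1.7  -1.86] O [ 0.4913 -0.0469  0.2871] tip [ 0.5829 -0.0433  0.1948] [ 3.16 45.16 -2.2 ] [ 0.1  0.5 -1.4]
scene tip/coll/mouth px [[255.6, 186.9], [252.8, 140.5], [257.1, 207.9], [262.9, 207.6], [251.2, 208.3]]
top tip/coll/mouth px [[299.6, 209.1], [301.2, 244.1], [298.7, 194.2], [292.6, 194.3], [304.8, 194.1]]
wrist tip/coll/mouth px [[282.3, 340.0], [280.8, 295.8], [283.2, 353.1], [297.8, 353.0], [268.5, 353.1]]
```

View pics/pre5.png

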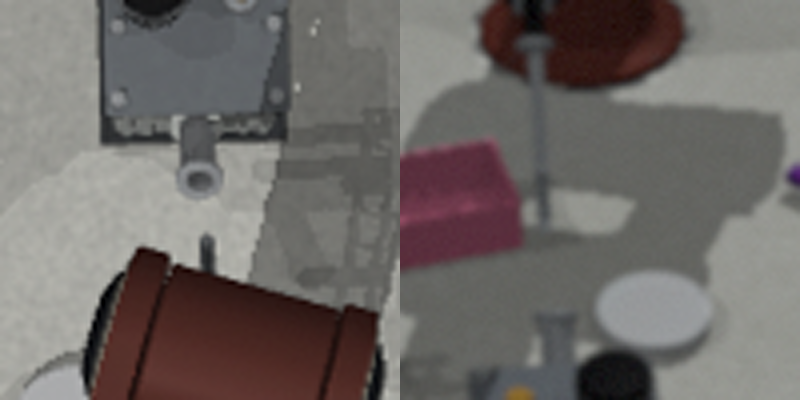

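View pics/wrist5.png

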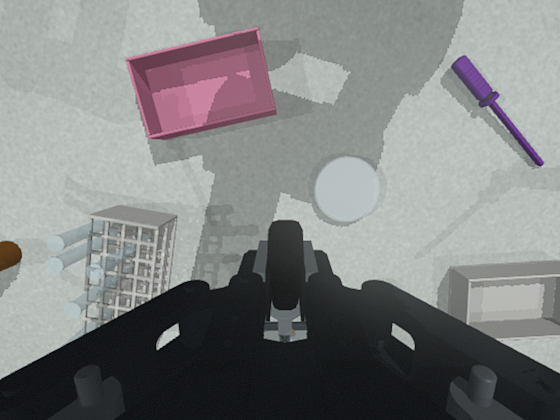

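```bash
python3 - <<'E'
from h import *
a=cv2.resize(ld("top5")["img"][175:225,275:325,::-1],None,fx=8,fy=8,interpolation=cv2.INTER_CUBIC)
b=cv2.resize(ld("scene5")["img"][170:220,235:285,::-1],None,fx=8,fy=8,interpolation=cv2.INTER_CUBIC)
cv2.imwrite("pics/pre5b.png",np.hstack([a,b]))
E
```

```text
(no output)
```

View pics/pre5b.png

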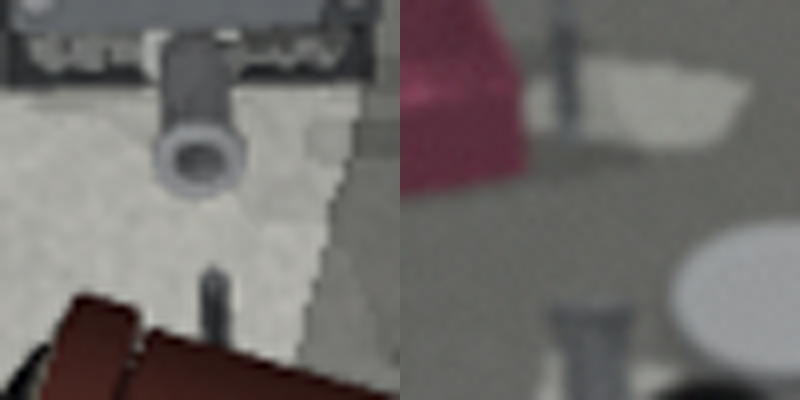

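```bash
python3 - <<'E'
from h import *
t=ld("top5");s=ld("scene5")
tt=cr(214,268,275,175,8);ts=cr(169,139,235,170,8)
mt=cr(200.5,157,275,175,8);ms=cr(192,301,235,170,8)
print(tt,ts,mt,ms)
tip=tri([(t,tt),(s,ts)]);m=tri([(t,mt),(s,ms)]);print(tip,m,m-tip)
Tb=tube();print("in tube frame tip rel mouth",Tb.inv().apply(tip-m))
for nm,im,a,za,b in [("top",t,tt,.1948,mt),("sc",s,ts,.1948,ms)]:
    A=onz(im,a,za);B=onz(im,b,.155);print(nm,A,B,Tb.inv().apply(A-B))
# reprojection residual
for X,u,v in [(tip,tt,ts),(m,mt,ms)]: print(proj(t,X)-u,proj(s,X)-v)
O=np.array([.4913,-.0469,.2871]);
print("model tip rel M0",Tb.inv().apply(np.array([.5829,-.0433,.1948])-M0))
E
```

```text
(301.3125, 208.0625) (255.6875, 186.9375) (299.625, 194.1875) (258.5625, 207.1875)
[ 0.58552663 -0.04530443  0.19665845] [ 0.62590481 -0.04008085  0.15756141] [ 0.04037818  0.00522358 -0.03909704]
in tube frame tip rel mouth [-0.0563227  -0.00359892 -0.00103114]
top [ 0.58567679 -0.04763867  0.1948    ] [ 0.62616365 -0.04336701  0.155     ] [-0.05686954 -0.00264341 -0.00058384]
sc [ 0.58323252 -0.04302211  0.1948    ] [ 0.62304524 -0.03683501  0.155     ] [-0.05644759 -0.00458436 -0.00016189]
[[-0.89933331 -0.0386903 ]] [[-0.83068581 -0.00168904]]
[[-1.23058156 -0.05829292]] [[-1.17847557e+00  9.37116508e-04]]
model tip rel M0 [-0.05865987 -0.00056847 -0.00237417]
```

```bash
cat >> h.py <<'E'
M1=M0+tube().apply([-.0022,.003,-.0016])
E
cat > go.py <<'E'
import sys
from h import *
from station import ctrl
o=ctrl.get_obs()
O,D=dip(o);tip=O+D.apply([.13,0,0])
print(o['t'],"tip in tube",tube().inv().apply(tip-M1).round(4),"O",tube().inv().apply(O-M1).round(4),"F",o['contact_force'].round(1),o['wrist_torque'].round(2),"op",round(o['opening'],4))
for s in sys.argv[1:]:
    pos,r=tool_for(M1+tube().apply([float(s)-.13,0,0]),tube());print(s,end=' ');delta(o,pos,r)
E
python3 go.py -.03 -.010
```

```text
6.45 tip in tube [-0.0572 -0.0021  0.0006] O [-0.1872 -0.0022  0.0008] F [ 0.6  0.4 -1.1] [ 0.02 -0.02 -0.01] op 0.0127
-.03 shift [0.0202, 0.0182, 0.0022] turn [-0.02, 0.08, -0.09] dist 0.027 ang 0.1
-.010 shift [0.0355, 0.0311, 0.0022] turn [-0.02, 0.08, -0.09] dist 0.047 ang 0.1
```

Emit:
arm_command:
  steps:
    - [[0.01, 0.009, 0.002], [0, 0, 0], 0.0]
    - [[0.02, 0.018, 0.002], [0, 0, 0], 0.0]
    - [[0.02, 0.018, 0.002], [0, 0, 0], 0.0]
    - [[0.02, 0.018, 0.002], [0, 0, 0], 0.0]
    - [[0.02, 0.018, 0.002], [0, 0, 0], 0.0]

```text
t: 6.95
tool_pos: [0.4817, -0.0439, 0.2805]
tool_rot: [-1.569, 0.035, 0.098]
contact_force: [0.8, -0.1, -0.4]
opening: 0.0128
```

```bash
python3 go.py; python3 look.py 6 scene top; python3 go.py -.01
python3 - <<'E'
from h import *
a=cv2.resize(ld("top6")["img"][175:225,275:325,::-1],None,fx=8,fy=8,interpolation=cv2.INTER_CUBIC)
b=cv2.resize(ld("scene6")["img"][170:220,235:285,::-1],None,fx=8,fy=8,interpolation=cv2.INTER_CUBIC)
cv2.imwrite("pics/pre6b.png",np.hstack([a,b]))
E
```

```text
6.95 tip in tube [-0.0302  0.0001 -0.0002] O [-1.602e-01 -1.000e-04  0.000e+00] F [ 0.8 -0.1 -0.4] [-0.01  0.01  0.02] op 0.0128
6.95 [-0.23 -0.26  1.82 -0.02  1.66 -1.84] O [ 0.51   -0.0427  0.2687] tip [ 0.6017 -0.0389  0.1767] [ 3.38 45.04 -2.37] [ 0.8 -0.1 -0.4]
scene tip/coll/mouth px [[257.5, 196.2], [254.6, 149.7], [257.1, 207.9], [262.9, 207.6], [251.2, 208.3]]
top tip/coll/mouth px [[297.9, 202.5], [299.4, 236.5], [298.7, 194.2], [292.6, 194.3], [304.8, 194.1]]
7.05 tip in tube [-0.0305 -0.0001  0.0002] O [-0.1605 -0.0003  0.0003] F [ 0.6 -0.1 -1.8] [-0.02 -0.04 -0.05] op 0.0123
-.01 shift [0.0154, 0.0135, 0.0003] turn [-0.0, 0.08, -0.05] dist 0.021 ang 0.1
```

View pics/pre6b.png

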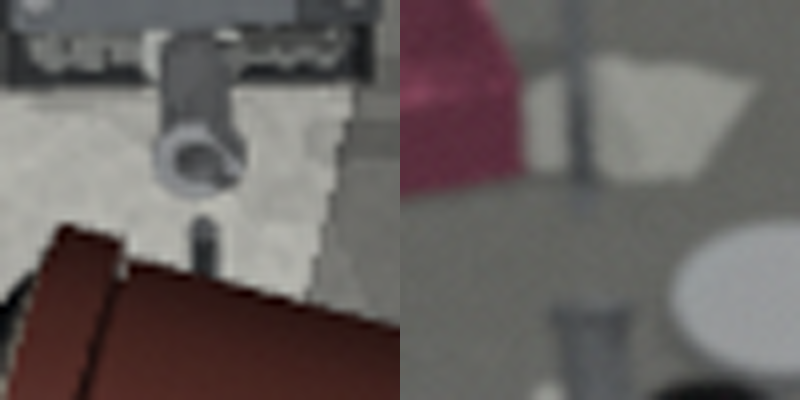

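```bash
python3 - <<'E'
from h import *
t=ld("top6");s=ld("scene6")
tt=cr(204,215,275,175,8);mt=cr(200.5,157,275,175,8);ms=cr(192,301,235,170,8)
for r in (208,213,218):
    ts=cr(184,r,235,170,8)
    tip=tri([(t,tt),(s,ts)]);m=tri([(t,mt),(s,ms)])
    print(r,ts,"in tube frame tip rel mouth",tube().inv().apply(tip-m))
E
```

```text
208 (257.5625, 195.5625) in tube frame tip rel mouth [-0.03199714 -0.00053357  0.00117871]
213 (257.5625, 196.1875) in tube frame tip rel mouth [-3.04101154e-02 -5.91074262e-04 -8.88909120e-05]
218 (257.5625, 196.8125) in tube frame tip rel mouth [-0.02881995 -0.00064869 -0.00135899]
```

Emit:
arm_command:
  steps:
    - [[0.008, 0.007, 0.0008], [0, 0, 0], 0.0]
    - [[0.0155, 0.0135, 0.0008], [0, 0, 0], 0.0]
    - [[0.023, 0.02, 0.0008], [0, 0, 0], 0.0]
    - [[0.03, 0.0263, 0.0008], [0, 0, 0], 0.0]
    - [[0.03, 0.0263, 0.0008], [0, 0, 0], 0.0]

```text
t: 7.55
tool_pos: [0.5093, -0.042, 0.2502]
tool_rot: [-1.568, 0.037, 0.1]
contact_force: [-0.5, 0.0, -1.7]
opening: 0.0125
```

```bash
python3 go.py; python3 look.py 7 scene top; python3 go.py .04
python3 - <<'E'
from h import *
a=cv2.resize(ld("top7")["img"][175:225,275:325,::-1],None,fx=8,fy=8,interpolation=cv2.INTER_CUBIC)
b=cv2.resize(ld("scene7")["img"][170:220,235:285,::-1],None,fx=8,fy=8,interpolation=cv2.INTER_CUBIC)
cv2.imwrite("pics/pre7b.png",np.hstack([a,b]))
E
```

```text
7.55 tip in tube [ 0.0108  0.001  -0.0025] O [-0.1192  0.0008 -0.002 ] F [-0.5  0.  -1.7] [ 0.   -0.04  0.03] op 0.0125
7.55 [-0.22 -0.17  1.8  -0.02  1.6  -1.83] O [ 0.5376 -0.0408  0.2383] tip [ 0.6291 -0.0369  0.146 ] [ 3.38 45.18 -2.34] [-0.5  0.  -1.7]
scene tip/coll/mouth px [[258.7, 211.1], [255.8, 164.4], [257.1, 207.9], [262.9, 207.6], [251.2, 208.3]]
top tip/coll/mouth px [[297.1, 193.5], [298.5, 225.7], [298.7, 194.2], [292.6, 194.3], [304.8, 194.1]]
7.65 tip in tube [ 0.0098  0.0008 -0.0011] O [-0.1202  0.0007 -0.0008] F [ 0.2  0.7 -0.9] [-0.02  0.01 -0.  ] op 0.0124
.04 shift [0.0237, 0.0189, -0.0007] turn [-0.02, 0.08, -0.12] dist 0.03 ang 0.1
```

View pics/pre7b.png

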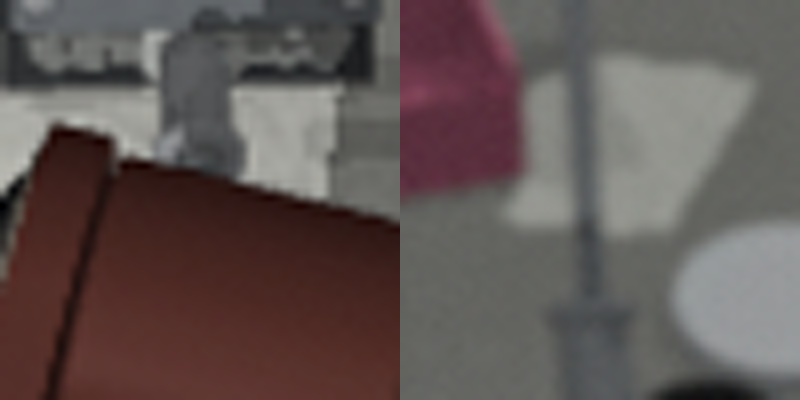

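Emit:
arm_command:
  steps:
    - [[0.009, 0.006, 0], [0, 0, 0], 0.0]
    - [[0.0165, 0.0125, 0], [0, 0, 0], 0.0]
    - [[0.0238, 0.0189, 0], [0, 0, 0], 0.0]
    - [[0.0315, 0.0255, 0], [0, 0, 0], 0.0]
    - [[0.0315, 0.0255, 0], [0, 0, 0], 0.0]

```text
t: 8.15
tool_pos: [0.5385, -0.0407, 0.2217]
tool_rot: [-1.568, 0.038, 0.101]
contact_force: [0.2, 0.6, -0.5]
opening: 0.0127
```

```bash
python3 go.py .09
```

```text
8.15 tip in tube [ 0.0516  0.0011 -0.0022] O [-0.0784  0.0009 -0.0015] F [ 0.2  0.6 -0.5] [ 0.   -0.01  0.03] op 0.0127
.09 shift [0.0303, 0.0236, -0.0009] turn [-0.06, 0.09, -0.28] dist 0.038 ang 0.3
```

Emit:
arm_command:
  steps:
    - [[0.008, 0.006, -0.0003], [0, 0, -0.1], 0.0]
    - [[0.0155, 0.012, -0.0003], [0, 0, -0.2], 0.0]
    - [[0.023, 0.018, -0.0003], [0, 0, -0.3], 0.0]
    - [[0.0303, 0.0238, -0.0003], [0, 0, -0.3], 0.0]
    - [[0.0303, 0.0238, -0.0003], [0, 0, -0.3], 0.0]

```text
t: 8.65
tool_pos: [0.5666, -0.0397, 0.1938]
tool_rot: [-1.568, 0.035, 0.098]
contact_force: [-0.5, -0.0, -1.7]
opening: 0.0128
```

```bash
python3 go.py .125; python3 look.py 8 scene
python3 - <<'E'
from h import *
cv2.imwrite("pics/pre8b.png",cv2.resize(ld("scene8")["img"][150:230,220:300,::-1],None,fx=7,fy=7,interpolation=cv2.INTER_CUBIC))
E
```

```text
8.65 tip in tube [ 0.0912  0.0011 -0.0015] O [-0.0388  0.0008 -0.0013] F [-0.5 -0.  -1.7] [ 0.03  0.04 -0.02] op 0.0128
.125 shift [0.0266, 0.0208, -0.0008] turn [-0.09, 0.11, -0.11] dist 0.034 ang 0.2
8.65 [-0.19  0.    1.73 -0.02  1.49 -1.8 ] O [ 0.5948 -0.0384  0.1819] tip [ 0.6865 -0.0344  0.0898] [ 3.39 45.06 -2.3 ] [-0.5 -0.  -1.7]
scene tip/coll/mouth px [[260.5, 240.3], [257.5, 193.2], [257.1, 207.9], [262.9, 207.6], [251.2, 208.3]]
```

View pics/pre8b.png

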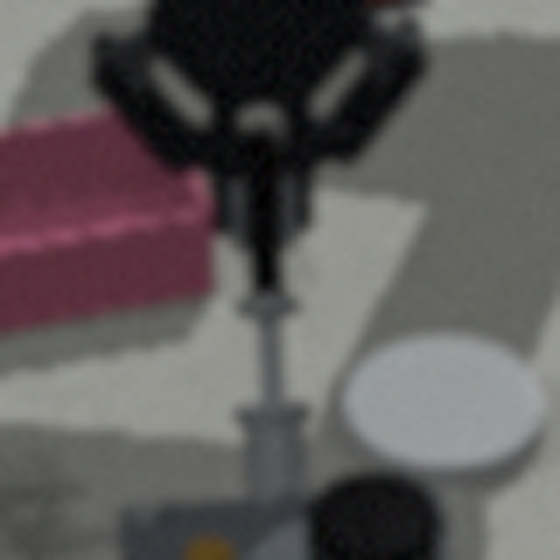

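Emit:
arm_command:
  steps:
    - [[0.007, 0.0055, -0.0003], [0, 0, 0], 0.0]
    - [[0.014, 0.011, -0.0005], [0, 0, 0], 0.0]
    - [[0.0205, 0.016, -0.0005], [0, 0, 0], 0.0]
    - [[0.0265, 0.0208, -0.0005], [0, 0, 0], 0.0]
    - [[0.0265, 0.0208, -0.0005], [0, 0, 0], 0.0]

```text
t: 9.2
tool_pos: [0.5912, -0.039, 0.1701]
tool_rot: [-1.567, 0.036, 0.099]
contact_force: [-0.2, -0.2, -1.2]
opening: 0.0123
```

```bash
python3 go.py .129 .131
```

```text
9.2 tip in tube [ 0.1253  0.0008 -0.0011] O [-0.0047  0.0005 -0.0007] F [-0.2 -0.2 -1.2] [-0.02 -0.04 -0.02] op 0.0123
.129 shift [0.0032, 0.0019, -0.0004] turn [-0.11, 0.11, -0.18] dist 0.004 ang 0.2
.131 shift [0.0047, 0.0032, -0.0004] turn [-0.11, 0.11, -0.18] dist 0.006 ang 0.2
```

Emit:
arm_command:
  steps:
    - [[0.0012, 0.001, 0], [0, 0, 0], 0.0]
    - [[0.0024, 0.002, 0], [0, 0, 0], 0.0]
    - [[0.0035, 0.003, 0], [0, 0, 0], 0.0]
    - [[0.0035, 0.003, 0], [0, 0, 0], 0.0]

```text
t: 9.6
tool_pos: [0.5927, -0.039, 0.169]
tool_rot: [-1.568, 0.04, 0.103]
contact_force: [-11.9, -0.5, 10.1]
opening: 0.0127
```

```bash
python3 go.py; python3 look.py 9 scene
python3 - <<'E'
from h import *
cv2.imwrite("pics/pre9b.png",cv2.resize(ld("scene9")["img"][170:230,230:290,::-1],None,fx=9,fy=9,interpolation=cv2.INTER_CUBIC))
E
```

```text
9.6 tip in tube [ 0.1272  0.0007 -0.0016] O [-0.0028  0.0004 -0.0005] F [-11.9  -0.5  10.1] [0.09 1.87 0.06] op 0.0127
9.6 [-0.18  0.09  1.69 -0.02  1.46 -1.79] O [ 0.6209 -0.0378  0.157 ] tip [ 0.7119 -0.0338  0.0644] [ 3.43 45.43 -2.34] [-11.9  -0.5  10.1]
scene tip/coll/mouth px [[261.1, 253.5], [258.2, 206.1], [257.1, 207.9], [262.9, 207.6], [251.2, 208.3]]
```

View pics/pre9b.png

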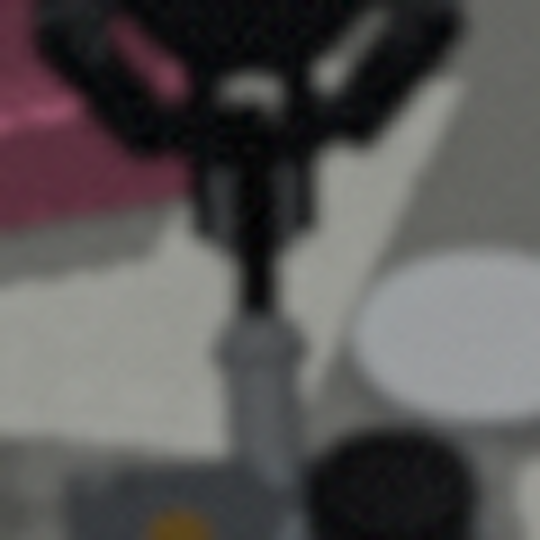

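```bash
python3 go.py .12 .08 -.06
```

```text
9.65 tip in tube [ 0.1272  0.0008 -0.0016] O [-0.0028  0.0004 -0.0005] F [-10.3   0.    8.7] [0.06 1.89 0.06] op 0.0128
.12 shift [-0.0053, -0.0048, -0.0003] turn [-0.1, 0.12, -0.47] dist 0.007 ang 0.5
.08 shift [-0.036, -0.0304, -0.0002] turn [-0.1, 0.12, -0.47] dist 0.047 ang 0.5
-.06 shift [-0.1436, -0.1199, 0.0001] turn [-0.1, 0.12, -0.47] dist 0.187 ang 0.5
```

Emit:
arm_command:
  steps:
    - [[-0.0055, -0.005, 0], [0, 0, -0.3], 0.0]
    - [[-0.013, -0.0113, 0], [0, 0, -0.4], 0.0]
    - [[-0.021, -0.018, 0], [0, 0, -0.4], 0.0]
    - [[-0.0285, -0.0242, 0], [0, 0, -0.4], 0.0]
    - [[-0.036, -0.0304, 0], [0, 0, -0.4], 0.0]

```text
t: 10.15
tool_pos: [0.559, -0.0405, 0.2033]
tool_rot: [-1.568, 0.034, 0.097]
contact_force: [-0.0, 0.5, -1.5]
opening: 0.0127
```

```bash
python3 go.py .04 -.06
```

```text
10.15 tip in tube [0.0791 0.0006 0.0001] O [-0.0509  0.0002  0.0002] F [-0.   0.5 -1.5] [-0.01 -0.03  0.02] op 0.0127
.04 shift [-0.03, -0.0251, -0.0001] turn [-0.09, 0.12, -0.03] dist 0.039 ang 0.1
-.06 shift [-0.1063, -0.0896, 0.0002] turn [-0.09, 0.12, -0.03] dist 0.139 ang 0.1
```

Emit:
arm_command:
  steps:
    - [[-0.01, -0.0085, 0], [0, 0, 0], 0.0]
    - [[-0.022, -0.0185, 0], [0, 0, 0], 0.0]
    - [[-0.036, -0.0303, 0], [0, 0, 0], 0.0]
    - [[-0.05, -0.042, 0], [0, 0, 0], 0.0]
    - [[-0.063, -0.053, 0], [0, 0, 0], 0.0]

```text
t: 10.65
tool_pos: [0.4999, -0.0431, 0.2623]
tool_rot: [-1.568, 0.034, 0.097]
contact_force: [0.2, 0.8, -0.9]
opening: 0.0127
```

```bash
python3 go.py -.05 -.07
```

```text
10.65 tip in tube [-0.0045  0.0004  0.    ] O [-1.345e-01  1.000e-04  0.000e+00] F [ 0.2  0.8 -0.9] [0.04 0.05 0.01] op 0.0127
-.05 shift [-0.0348, -0.0294, 0.0001] turn [-0.08, 0.12, -0.0] dist 0.046 ang 0.1
-.07 shift [-0.05, -0.0423, 0.0002] turn [-0.08, 0.12, -0.0] dist 0.066 ang 0.1
```

Emit:
arm_command:
  steps:
    - [[-0.014, -0.012, 0], [0, 0, 0], 0.0]
    - [[-0.028, -0.0235, 0], [0, 0, 0], 0.0]
    - [[-0.042, -0.0355, 0], [0, 0, 0], 0.0]
    - [[-0.05, -0.0423, 0.005], [0, 0, 0], 0.0]
    - [[-0.05, -0.0423, 0.03], [0, 0, 0], 0.0]

```text
t: 11.15
tool_pos: [0.4523, -0.0159, 0.3105]
tool_rot: [-1.569, 0.034, 0.092]
contact_force: [0.8, 1.1, -0.9]
opening: 0.0126
```

```bash
cat > go2.py <<'E'
import sys
from h import *
from station import ctrl
o=ctrl.get_obs()
O,D=dip(o);tip=O+D.apply([.13,0,0])
print(o['t'],o['q'].round(2),"tip",tip.round(4),"O",O.round(4),D.as_euler('zyx',degrees=True).round(2),"F",o['contact_force'].round(1),"op",round(o['opening'],4))
x,y,z,h,p=map(float,sys.argv[1:6])
D=R.from_euler('zyx',[h,p,0],degrees=True)
pos,r=tool_for(np.array([x,y,z]),D);print(pos,O+D.apply([.13,0,0]));delta(o,pos,r)
E
python3 go2.py .49 .25 .25 6 25;python3 go2.py .50 .285 .16 8 3
```

```text
11.15 [-0.19 -0.35  1.85 -0.02  1.72 -1.8 ] tip [ 0.5727 -0.0112  0.2072] O [ 0.4806 -0.0148  0.2989] [ 3.12 44.78 -2.19] F [ 0.8  1.1 -0.9] op 0.0126
[0.45951405 0.24703798 0.25130631] [ 0.5977667  -0.00123185  0.24422593]
shift [0.0217, 0.0582, 0.2624] turn [2.86, -3.03, -19.85] dist 0.27 ang 20.3
11.15 [-0.19 -0.35  1.85 -0.02  1.72 -1.8 ] tip [ 0.5727 -0.0112  0.2072] O [ 0.4806 -0.0148  0.2989] [ 3.12 44.78 -2.19] F [ 0.8  1.1 -0.9] op 0.0126
[0.47136494 0.28105626 0.14978464] [0.60915054 0.00327195 0.29212788]
shift [0.0428, 0.1584, 0.2957] turn [2.13, -5.63, -41.78] dist 0.338 ang 42.2
```

Emit:
arm_command:
  steps:
    - [[0.003, 0.01, 0.045], [0.5, -0.5, -3], 0.0]
    - [[0.007, 0.02, 0.09], [1, -1, -6.5], 0.0]
    - [[0.011, 0.03, 0.135], [1.5, -1.6, -10], 0.0]
    - [[0.015, 0.04, 0.178], [2, -2.1, -13.5], 0.0]
    - [[0.018, 0.05, 0.222], [2.5, -2.6, -17], 0.0]

```text
t: 11.65
tool_pos: [0.4575, 0.2084, 0.2596]
tool_rot: [-1.511, -0.233, -0.108]
contact_force: [0.9, -0.5, -1.7]
opening: 0.0125
```

```bash
python3 go2.py .50 .285 .16 8 3
```

```text
11.65 [ 0.28 -0.42  1.99 -0.    1.35 -1.37] tip [0.6025 0.2236 0.1967] O [0.4879 0.2111 0.2568] [ 5.59 27.66 -0.24] F [ 0.9 -0.5 -1.7] op 0.0125
[0.47136494 0.28105626 0.14978464] [0.61645856 0.22924097 0.25010358]
shift [-0.0052, 0.1144, 0.0664] turn [-0.44, -3.65, -24.51] dist 0.132 ang 24.8
```

Emit:
arm_command:
  steps:
    - [[-0.001, 0.022, 0.014], [0, -0.7, -5], 0.0]
    - [[-0.002, 0.045, 0.027], [-0.2, -1.4, -10], 0.0]
    - [[-0.003, 0.07, 0.04], [-0.3, -2.2, -15], 0.0]
    - [[-0.004, 0.09, 0.053], [-0.4, -2.9, -19], 0.0]
    - [[-0.005, 0.105, 0.062], [-0.4, -3.4, -22], 0.0]

```text
t: 12.15
tool_pos: [0.4681, 0.2768, 0.1565]
tool_rot: [-1.462, -0.571, -0.369]
contact_force: [1.4, -0.7, -0.9]
opening: 0.0126
```

```bash
python3 go2.py .50 .285 .16 8 2.5; python3 look.py 10 scene top wrist
```

```text
12.15 [ 0.49 -0.42  2.24 -0.28  0.77 -1.07] tip [0.6253 0.2987 0.1529] O [0.4971 0.2807 0.1654] [ 7.97  5.54 -0.17] F [ 1.4 -0.7 -0.9] op 0.0126
[0.47145518 0.28105626 0.14953515] [0.62575264 0.29882939 0.1597698 ]
shift [-0.0007, 0.008, 0.0037] turn [-0.16, -0.21, -3.04] dist 0.009 ang 3.0
12.15 [ 0.49 -0.42  2.24 -0.28  0.77 -1.07] O [0.4971 0.2807 0.1654] tip [0.6253 0.2987 0.1529] [ 7.97  5.54 -0.17] [ 1.4 -0.7 -0.9]
scene tip/coll/mouth px [[379.2, 204.6], [363.6, 174.0], [257.1, 207.9], [262.9, 207.6], [251.2, 208.3]]
top tip/coll/mouth px [[169.9, 191.1], [173.3, 239.8], [298.7, 194.2], [292.6, 194.3], [304.8, 194.1]]
wrist tip/coll/mouth px [[284.3, 346.6], [283.9, 304.0], [-137.8, 337.5], [-115.6, 337.9], [-160.2, 337.1]]
```

View pics/scene10.png

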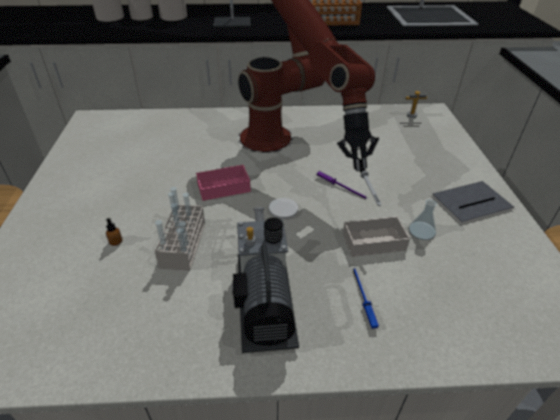

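View pics/top10.png

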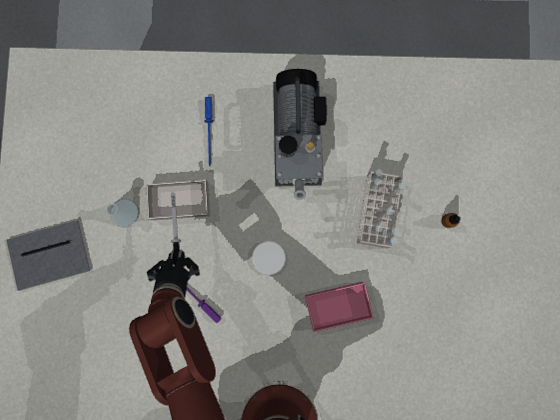

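View pics/wrist10.png

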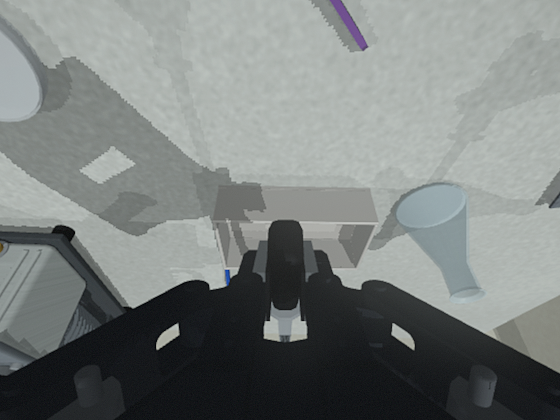

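Emit:
arm_command:
  steps:
    - [[0.001, 0.007, 0.004], [-0.1, -0.2, -1.5], 0.0]
    - [[0.003, 0.01, 0.004], [-0.1, -0.2, -2.5], 0.0]
    - [[0.004, 0.011, 0.004], [-0.1, -0.2, -3], 0.0]
    - [[0.004, 0.011, 0.004], [-0.1, -0.2, -3], 0.0]
    - [[0.004, 0.011, 0.004], [-0.1, -0.2, -3], 0.0]

```text
t: 12.8
tool_pos: [0.4773, 0.2813, 0.1506]
tool_rot: [-1.454, -0.609, -0.405]
contact_force: [0.3, 0.1, -1.1]
opening: 0.0126
```

```bash
python3 go2.py .505 .285 .16 8 2; python3 look.py 11 scene top
python3 go2.py .505 .285 .16 8 1.5
python3 - <<'E'
from h import *
a=cv2.resize(ld("top11")["img"][180:255,140:215,::-1],None,fx=5.3,fy=7.5,interpolation=cv2.INTER_CUBIC)
b=cv2.resize(ld("scene11")["img"][150:220,330:400,::-1],None,fx=5.7,fy=8,interpolation=cv2.INTER_CUBIC)
print(a.shape,b.shape)
cv2.imwrite("pics/fin11.png",np.hstack([a[:560],b[:560]]))
E
```

```text
12.8 [ 0.51 -0.4   2.25 -0.33  0.7  -1.01] tip [0.6345 0.3033 0.1547] O [0.5059 0.2852 0.1609] [ 7.98  2.75 -0.02] F [ 0.3  0.1 -1.1] op 0.0126
[0.47654758 0.28105626 0.14928645] [0.63456642 0.30330118 0.15643675]
shift [-0.0014, 0.0006, -0.0001] turn [-0.05, -0.07, -0.75] dist 0.002 ang 0.8
12.8 [ 0.51 -0.4   2.25 -0.33  0.7  -1.01] O [0.5059 0.2852 0.1609] tip [0.6345 0.3033 0.1547] [ 7.98  2.75 -0.02] [ 0.3  0.1 -1.1]
scene tip/coll/mouth px [[381.7, 206.2], [365.5, 176.9], [257.1, 207.9], [262.9, 207.6], [251.2, 208.3]]
top tip/coll/mouth px [[168.2, 187.5], [172.1, 236.4], [298.7, 194.2], [292.6, 194.3], [304.8, 194.1]]
12.9 [ 0.51 -0.4   2.25 -0.33  0.7  -1.01] tip [0.6343 0.3034 0.1545] O [0.5058 0.2853 0.1607] [ 8.    2.76 -0.02] F [-0.6  0.3 -0.8] op 0.0125
[0.47664216 0.28105626 0.14903857] [0.63444985 0.30336566 0.15731446]
shift [-0.0012, 0.0007, -0.0002] turn [-0.11, -0.1, -1.25] dist 0.001 ang 1.3
(562, 398, 3) (560, 399, 3)
```

View pics/fin11.png

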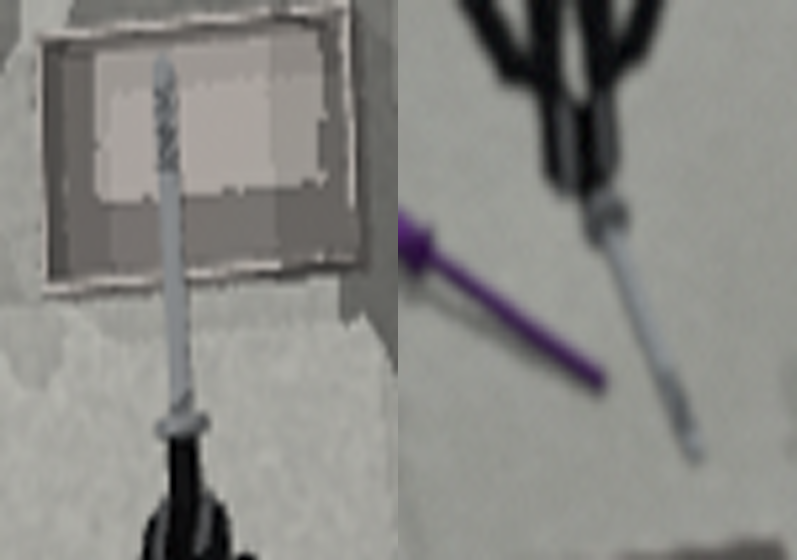

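Emit:
arm_command:
  steps:
    - [[-0.001, 0.0, 0], [0, 0, -0.6], 0.0]
    - [[-0.001, 0.0, 0], [0, 0, -1.2], 0.0]
    - [[-0.001, 0.0, 0], [0, 0, -1.2], 0.0]
    - [[-0.001, 0.0, 0], [0, 0, -1.2], 0.0]
    - [[-0.001, 0.0, 0], [0, 0, -1.2], 0.0]

```text
t: 13.4
tool_pos: [0.4764, 0.2813, 0.1498]
tool_rot: [-1.448, -0.625, -0.422]
contact_force: [-0.5, -0.1, -0.2]
opening: 0.0126
```

Emit:
arm_command:
  steps:
    - [[0, 0, 0], [0, 0, 0], 0.0]
    - [[0, 0, 0], [0, 0, 0], 0.0]
    - [[0, 0, 0], [0, 0, 0], 0.0]
    - [[0, 0, 0], [0, 0, 0], 0.0]

```text
t: 13.8
tool_pos: [0.4764, 0.2813, 0.1498]
tool_rot: [-1.448, -0.625, -0.422]
contact_force: [0.4, -0.0, -0.9]
opening: 0.0128
```

```bash
python3 go2.py .505 .285 .16 8 2; python3 look.py 12 scene top
python3 - <<'E'
from h import *
a=cv2.resize(ld("top12")["img"][180:255,140:215,::-1],None,fx=5.3,fy=7.5,interpolation=cv2.INTER_CUBIC)
b=cv2.resize(ld("scene12")["img"][150:220,330:400,::-1],None,fx=5.7,fy=8,interpolation=cv2.INTER_CUBIC)
cv2.imwrite("pics/fin12.png",np.hstack([a[:560],b[:560]]))
d=cv2.absdiff(ld("top12")["img"],ld("top0")["img"]).max(2)
cv2.imwrite("pics/diff.png",d)
E
```

```text
13.8 [ 0.51 -0.41  2.26 -0.36  0.68 -0.99] tip [0.6334 0.3033 0.1572] O [0.5047 0.2852 0.1607] [7.99 1.57 0.14] F [ 0.4 -0.  -0.9] op 0.0128
[0.47654758 0.28105626 0.14928645] [0.63339154 0.30329417 0.15621091]
shift [-0.0002, 0.0005, -0.0003] turn [-0.06, -0.06, 0.44] dist 0.001 ang 0.5
13.8 [ 0.51 -0.41  2.26 -0.36  0.68 -0.99] O [0.5047 0.2852 0.1607] tip [0.6334 0.3033 0.1572] [7.99 1.57 0.14] [ 0.4 -0.  -0.9]
scene tip/coll/mouth px [[381.8, 205.2], [365.4, 176.8], [257.1, 207.9], [262.9, 207.6], [251.2, 208.3]]
top tip/coll/mouth px [[168.0, 187.8], [172.1, 236.9], [298.7, 194.2], [292.6, 194.3], [304.8, 194.1]]
```

View pics/fin12.png

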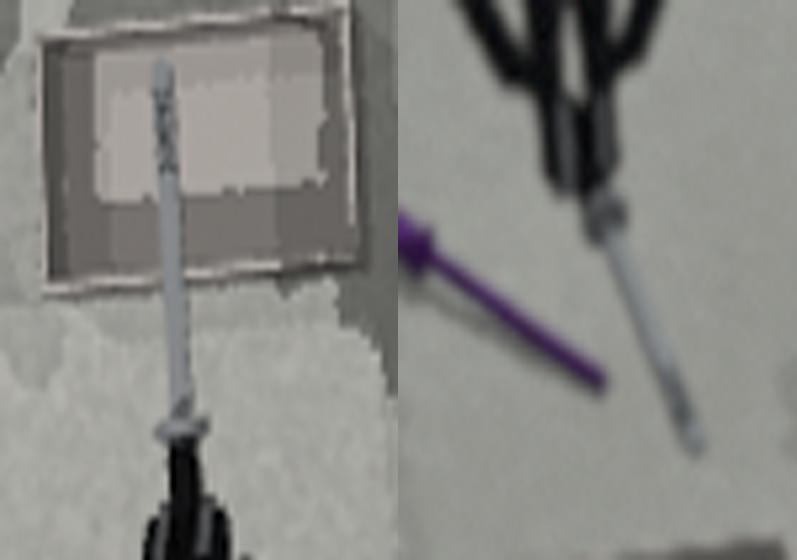

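View pics/diff.png

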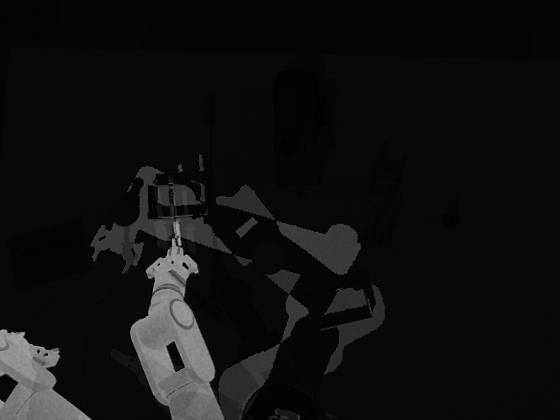

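The tip is over the middle of the tray, marks up, about 1.5° tip-down. The difference image shows only the arm, the dipstick and shadows changed, so none of the labware moved.

```bash
python3 -c "
from station import ctrl
print(ctrl.finish_job())"
```

```text
the job is handed in; nothing more can be done
None
```

I picked the dipstick off the white tray by its black grip and slid it down the guide tube until the collar stopped on the mouth. Axial force was about 15 N there, and the picture shows the collar on the flange. I then drew it out along the bore and handed the job in at about 14 s, with the dipstick held over the tray.

**Last checks:**
- **Pose:** the dipstick is about 1.5° tip-down by the tool pose, so near level and never tip-up. The marked face is up.
- **Position:** the tip is over the middle of the tray, about 10 cm above its rims.
- **Grip:** it is steady at 12.7 mm opening with about 90 N and no outside load.
- **Labware:** the before/after top images differ only by the arm, the dipstick and shadows.

**Disagreements:**
- The top and scene cameras differed from each other and from the arm model by up to about 6 mm sideways. I lined up the tip and the mouth in pictures showing both, and there was no side force on entering.
- The scene image suggests the tip may hang about 1° lower than the model says.

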